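# Open the paint box and point out the blue

### The arm

A 6-joint arm with a two-finger parallel gripper is mounted at the origin on the work surface. World frame = base frame: x ahead of the robot, y to its left, z up, the work surface at z = 0. Lengths are in m, angles in degrees, forces in N, time in s.
With the tool pointing down it reaches from about 0.375 to 0.9 m from the base axis. Payload 3.1 kg.
Tool frame: the origin (TCP) lies on the centre line of the jaws, within the pads' length; the fingertips stand 25 mm ahead of it and the grasp point (between the pads) lies 6 mm ahead of it; z points along the fingers, y is the line along which they close (so a half turn about z gives the same grasp; the last joint's range is limited). The gripper opens to 87 mm and grips with 3 to 60 N. Pads are 19 mm wide; open, the fingers measure 117 mm over their backs; the gripper's body (75 mm by 190 mm) begins 51 mm behind the grasp point.
Start: joints at [56.35, 30.224, 82.088, -0, 67.689, -10.227], TCP at [0.248, 0.573, 0.248] pointing down, gripper open.
Joint ranges: [-176.69, 176.69], [-43.24, 126.21], [12.49, 139.97], [-82, 262], [0, 151.66], [-163.58, 163.58]. Speed limits (degrees/s): [159.86, 159.86, 180, 180, 180, 180].

### API

Orientations are given as a 3x3 rotation matrix whose columns are the frame's x, y, z axes.
In Python, from rig import * gives the robot as it stands.
- The arm moves only by the tool step_arm, never from a script. Its argument "steps" is a list of rows, each a list of 7 numbers: the shift along the tool's x, y, z normalised to -1 to 1, where 1 is 0.3 m, then the turn, a rotation vector about the tool's x, y, z normalised to -1 to 1, where 1 is 45 degrees, then the gripper's target within -1 to 1 (shut at 1, half-way at 0, fully open at -1). A call has 1 to 8 rows; each row is the pose to reach, as a shift and turn from the pose commanded when the call began, along the tool's axes at that moment; what a row does not reach only later rows make up. A row lasts 1/12 s, in which the tool goes at most 41.7 mm and 7.16 degrees, less where a joint would pass 70% of its speed; a pose out of reach is approached as far as the arm can. A call with a number of a shift or a turn outside -1 to 1 is refused whole. A call with a gripper value outside its range is refused whole. The fingers move at their own pace and stop on an object; the grip force is fixed at half the most. Time passes only in rows, so rows that repeat a pose let the fingers close. It gives the time, the measured TCP pose, the force, the opening and the grip force at its end, in the units of the state.
- read_state(): the state, without advancing time (a new reading comes with each control period).
- capture(name): name is "side" or "top" or "wrist"; returns a dict with "image" (400x640x3 uint8, red, green, blue), "vertical_fov" (degrees; the focal length in pixels is half the picture's height over the tangent of half this angle, whatever the lens; pixels are square), "cx", "cy" (the principal point, pixels), "world_from_camera" (4x4, takes a point from camera to world coordinates); the wrist camera has in their place "T_tool_cam" (4x4, takes a point from camera to tool coordinates, whose origin is the TCP and whose axes are the flange's). Camera axes: x right, y down, z forward; pixel columns grow to the right and rows downward; lengths in m; the calibration is good to about 2 mm. The wrist camera is an equidistant fisheye: a pixel r from the principal point sees the ray r / f radians off the axis. A picture is of the moment at which its call begins: read the wrist's pose just before it. There is no depth.
- hand_in(): hands the job in; it is judged then, once.
The state is a dict: "time_s": time; "joint_positions": joint angles; "qvel": joint speeds; "tau": joint torques, N m; "position": TCP position; "tcp_rot": TCP orientation; "force": force on the tool from outside, world axes, zero at the start; "moment": the same for the moment, N m; "opening": opening from 0.0 (shut) to 1.0 (fully open); "grasp_force": force on a finger pad.
Only numpy, scipy, OpenCV 4.12 (cv2) and the standard library are available. Lean on these libraries where they do the work, as an engineer would, in place of code of your own. Each camera call takes 0.05 s, during which the arm holds its last target. There are 200 camera calls.

### The job

Show the painter, whose hands are full, which pot is the ultramarine blue: push the paint box's lid right back until it stands open, leaning past upright, then point down at the cap of the blue pot with the fingertips about 2 cm above it, stay there for a good two seconds without touching it, and draw the hand back up out of the way, leaving the lid open. Do not point at any other pot on the way (come straight down over the blue one), touch none of the pots, and leave the other things on the table where they stand.

Things in the scene. Friction and masses are not known exactly. Their poses are not given: they have to be found in the camera images.
- paint_box: Wooden paint box 210 mm deep (x) x 320 wide (y) x 60 high, walls and floor 8 mm; it stands fast. Origin: centre of its underside; x points from the front (leather handle) to the back (hinges), z up. Six compartments, one pot in each: centres at x = -58 and +22, y = -102, 0, +102 mm, dividers 38 mm above the table; brush trough along the back.
- lid (a joint): Angle of the paint box's lid about its back edge, rad: 0 shut, 1.57 upright, 1.85 leaning back against its stop (fully open). It starts part open, 0.8 to 1.2. Friction hinges hold it where it is left; 2 to 6 N at the front edge, square to the lid, moves it. The lid is a shallow tray 210 x 320 x 20 mm.
- lid_edge (a point): Middle of the lower (inner) front edge of the lid, the edge farthest from the hinge, 210 mm from the hinge line. It moves with the lid; in the point's frame the lid lies towards +x and, 20 mm thick, towards +z (its outside).
- lid_hinge (a point): Middle of the lid's hinge line on the top of the box's back wall, 105 mm behind the box's centre and 60 mm above the table; the axes are those of the box, the hinge line runs along y.
- brush_jar: Bystander: glass jar of brushes, 76 mm across, 95 mm high, brushes up to about 245 mm. Origin: centre of its underside.
- tape: Bystander: roll of yellow masking tape lying flat, 104 mm across, 36 mm high. Origin: centre of its underside.
- cheese: Bystander: block of cheese on a yellow card, 75 x 45 x 60 mm high. Origin: centre of its underside.
- blue_cap (a point): Centre of the top of the cap of the ultramarine blue pot: a loose screw-capped gouache pot 39 mm across and 42 mm high, all ultramarine blue but for a paper label round its side; it stands in one of the six compartments of the box, its cap's top 50 mm above the table (10 mm below the box's rim).
- red_cap (a point): Centre of the top of the cap of the red pot: a loose screw-capped gouache pot 39 mm across and 42 mm high, all red but for a paper label round its side; it stands in one of the six compartments of the box, its cap's top 50 mm above the table (10 mm below the box's rim).
- yellow_cap (a point): Centre of the top of the cap of the yellow pot: a loose screw-capped gouache pot 39 mm across and 42 mm high, all yellow but for a paper label round its side; it stands in one of the six compartments of the box, its cap's top 50 mm above the table (10 mm below the box's rim).
- green_cap (a point): Centre of the top of the cap of the green pot: a loose screw-capped gouache pot 39 mm across and 42 mm high, all green but for a paper label round its side; it stands in one of the six compartments of the box, its cap's top 50 mm above the table (10 mm below the box's rim).
- white_cap (a point): Centre of the top of the cap of the white pot: a loose screw-capped gouache pot 39 mm across and 42 mm high, all white but for a paper label round its side; it stands in one of the six compartments of the box, its cap's top 50 mm above the table (10 mm below the box's rim).
- brown_cap (a point): Centre of the top of the cap of the dark brown pot: a loose screw-capped gouache pot 39 mm across and 42 mm high, all dark brown but for a paper label round its side; it stands in one of the six compartments of the box, its cap's top 50 mm above the table (10 mm below the box's rim).
There are look-alikes about, which are no part of the job. Of the things like the part that bears red_cap, leave any that is pink; of the rest the larger one is meant. Of the things that look like the part that bears blue_cap, the larger one is meant.

How it is judged:
By the outcome, as a careful person would: the job done as asked, in the order asked, and still so for the second after the job is handed in, with the robot touching nothing.
It also fails if it takes over 48 s, if anything falls off the work surface, if the arm or the gripper's body presses on something with over 40 N, if the wrist force passes 120 N, or if a joint passes its speed limit or range.

## Working session

There is one attempt and no reset: what is moved stays moved. The work goes in short steps, Python scripts to look and compute and a tool call to move; the robot and the scene stay as the last step left them, time stands still between calls to the robot, and variables do not carry over. Pictures are saved under pics/ and viewed, at most 10 in all, crops included, and the job is handed in when it is done.

Besides the shell and the picture viewer there is one more tool, called after "Emit:" by a JSON object that holds its "method" and its "body", one argument or row to a line. step_arm: Moves the arm, as the interface text tells. Scaled input: -1 to 1 covers 0.3 m each way for a shift and 45 degrees each way for a turn. Its arguments: {"type":"object","properties":{"steps":{"type":"array"}},"required":["steps"]}

```bash
mkdir -p pics
python3 - <<'E'
from rig import *
import cv2,numpy as np,pickle
s=read_state();print(s['position'],np.round(s['tcp_rot'],3),s['time_s'])
d={}
for n in("side","top"):
    c=capture(n);d[n]=c;cv2.imwrite(f"pics/{n}0.png",c["image"][:,:,::-1]);print(n,c["vertical_fov"],c["cx"],c["cy"],np.round(c["world_from_camera"],4))
pickle.dump(d,open("c0.pkl","wb"))
E
```

```text
[0.24801744 0.57294207 0.24659151] [[-0.918  0.397 -0.001]
 [ 0.397  0.918 -0.002]
 [ 0.    -0.002 -1.   ]] 0.0
side 46.74064991882091 320.8533885576194 202.5646408895389 [[-0.9865 -0.1131  0.1184  0.4034]
 [-0.1634  0.6372 -0.7532  0.8703]
 [ 0.0097 -0.7623 -0.6471  0.8035]
 [ 0.      0.      0.      1.    ]]
top 45.829905182037095 322.728642113086 192.6093710564897 [[-0.0247 -0.9761  0.2157  0.2616]
 [-0.9997  0.0247 -0.0027  0.0091]
 [-0.0027 -0.2157 -0.9764  1.2797]
 [ 0.      0.      0.      1.    ]]
```

View pics/top0.png

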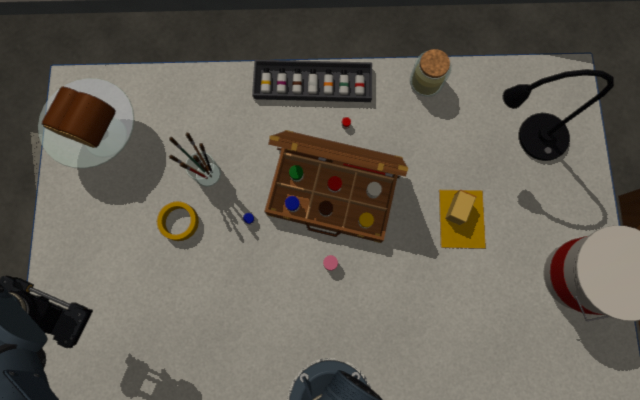

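View pics/side0.png

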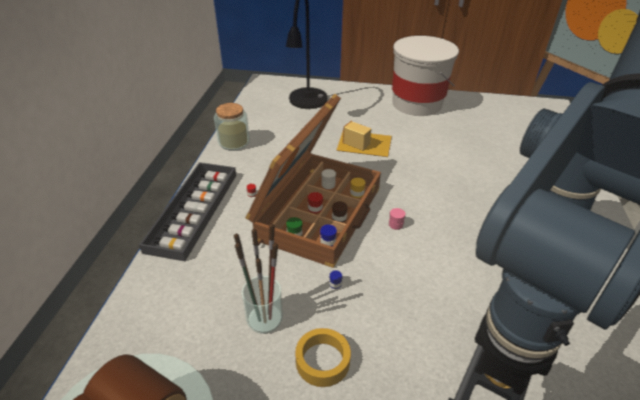

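Top view: the box is centred near (333,205), with its handle at (323,231) and its raised lid edge running (272,140)–(405,170). There are two blue candidates. One is the pot in the box's front-left compartment at (292,203). The other is a smaller one on the table at (249,218). The larger one, in the box, fits the description, and I'll confirm it in a crop.

Run:
```python
import cv2
a=cv2.imread("pics/top0.png")[110:260,230:430];cv2.imwrite("pics/topc.png",cv2.resize(a,None,fx=4,fy=4,interpolation=cv2.INTER_CUBIC))
a=cv2.imread("pics/side0.png")[85:285,225:425];cv2.imwrite("pics/sidec.png",cv2.resize(a,None,fx=3,fy=3,interpolation=cv2.INTER_CUBIC))
```

```text
(no output)
```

View pics/topc.png

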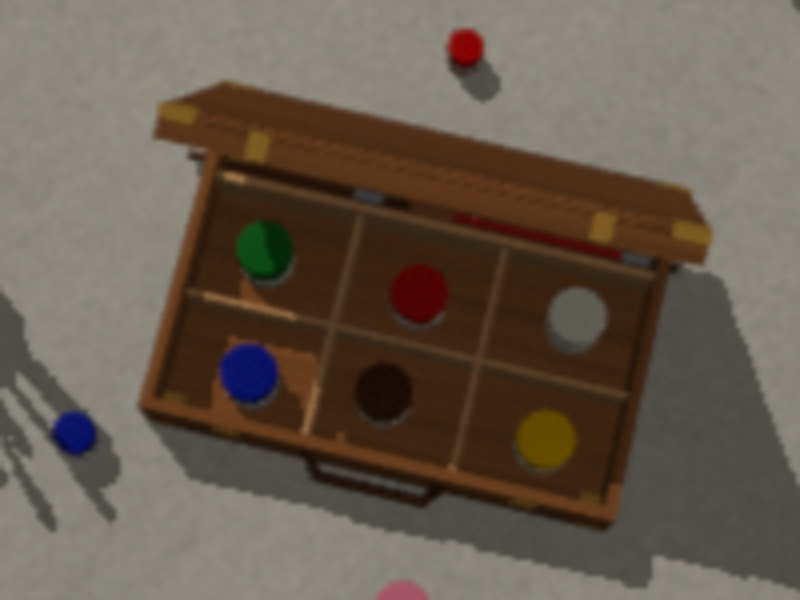

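View pics/sidec.png

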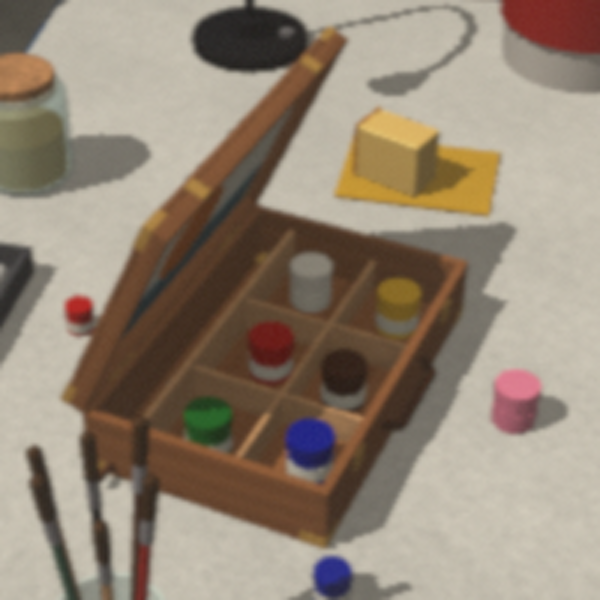

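The crop confirms it: the large all-blue pot in the front-left compartment is at crop (249,374), which is image (292.2,203.5). Now I'll fit the box pose and lid angle.

```bash
cat > h.py <<'E'
import numpy as np,pickle
from scipy.optimize import least_squares
def proj(c,P):
    T=np.linalg.inv(c["world_from_camera"]);p=np.atleast_2d(P)@T[:3,:3].T+T[:3,3]
    f=200/np.tan(np.radians(c["vertical_fov"]/2));return p[:,:2]/p[:,2:]*f+[c["cx"],c["cy"]]
def box2w(q,P):
    c,s=np.cos(q[2]),np.sin(q[2]);return np.atleast_2d(P)@np.array([[c,-s,0],[s,c,0],[0,0,1]]).T+[q[0],q[1],0]
def lid(a,y,r=.21,t=0):return [.105-r*np.cos(a)+t*np.sin(a),y,.06+r*np.sin(a)+t*np.cos(a)]
E
python3 - <<'E'
from h import *
d=pickle.load(open("c0.pkl","rb"))
ct=lambda u,v:(230+u/4,110+v/4)
cs=lambda u,v:(225+u/3,85+v/3)
def res(q,full=False):
    tp=[([-.105,.16,.06],ct(145,405)),([-.105,-.16,.06],ct(612,520)),(lid(q[3],.16),ct(155,137)),(lid(q[3],-.16),ct(706,262))]
    sp=[([-.105,.16,.06],cs(327,487)),([-.105,-.16,.06],cs(466,262)),]
    r=[proj(d["top"],box2w(q,p))[0]-u for p,u in tp]+[proj(d["side"],box2w(q,p))[0]-u for p,u in sp]
    return np.ravel(r)
s=least_squares(res,[.5,0,-.2,1.0]);q=s.x;print(q,np.degrees(q[2]));print(np.round(s.fun.reshape(-1,2),1))
for n,p in dict(blue=[-.058,.102,.05],edge=lid(q[3],0),edge185=lid(1.85,0),hinge=[.105,0,.06]).items():print(n,box2w(q,p),proj(d["top"],box2w(q,p)))
# blue cap by triangulation
def rb(X):return np.ravel([proj(d["top"],X)[0]-ct(249,374),proj(d["side"],X)[0]-cs(310,440)])
b=least_squares(rb,[.5,.1,.05]);print(b.x,b.fun)
c=d["top"];f=200/np.tan(np.radians(c["vertical_fov"]/2));u=ct(249,374)
r=c["world_from_camera"][:3,:3]@[(u[0]-c["cx"])/f,(u[1]-c["cy"])/f,1];o=c["world_from_camera"][:3,3];print("blue z=.05",o+r*(.05-o[2])/r[2])
E
```

```text
[ 0.5450723  -0.02368653 -0.26208896  1.15071828] -15.01659124879231
[[-1.2 -0. ]
 [ 1.7 -0.2]
 [ 0.3 -0.3]
 [ 0.4  0.4]
 [-0.3  2. ]
 [ 0.  -0.8]]
blue [[0.51548102 0.08985798 0.05      ]] [[291.21024744 199.96405752]]
edge [[ 0.56376667 -0.02870148  0.25174199]] [[337.40083783 159.82401427]]
edge185 [[ 0.70238424 -0.06588697  0.26186779]] [[351.77724936 100.30235336]]
hinge [[ 0.64648664 -0.0508919   0.06      ]] [[342.71175486 150.27652755]]
[0.50740167 0.08760105 0.04356042] [ 0.00307371 -0.09996075  0.08485016  0.02592129]
blue z=.05 [0.50585175 0.08720324 0.05      ]
```

Emit:
{"method": "step_arm", "body": {
  "steps": [
    [-0.7,-0.75,0,0,0,-0.19,1],
    [-0.7,-0.75,0,0,0,-0.19,1],
    [-0.7,-0.75,0,0,0,-0.19,1],
    [-0.7,-0.75,0,0,0,-0.19,1],
    [-0.7,-0.75,0,0,0,-0.19,1],
    [-0.7,-0.75,0,0,0,-0.19,1],
    [-0.7,-0.75,0,0,0,-0.19,1],
    [-0.7,-0.75,0,0,0,-0.19,1]
  ]
}}

```text
time_s: 0.77
position: [0.352, 0.2796, 0.2472]
tcp_rot: [[-0.966, 0.259, -0.001], [0.259, 0.966, -0.002], [0.0, -0.003, -1.0]]
force: [-0.2, 0.2, 1.1]
opening: 0.481
grasp_force: 0.0
```

```bash
cat > st.py <<'E'
from rig import *
from h import *
import sys
s=read_state();p=s['position'];R=np.array(s['tcp_rot']);print(s['time_s'],np.round(p,4),np.round(s['force'],1),s['opening']);print(np.round(R,3))
q=[.545,-.0237,-.262]
B=box2w([0,0,q[2]],np.eye(3)).T
print("box xyz of tcp",B.T@(p-[q[0],q[1],0]))
a=list(map(float,sys.argv[1:]))
def go(t):print("->",np.round(t,3),"tool shift norm",np.round(R.T@(np.array(t)-p)/.3,3))
for i in range(0,len(a),3):go(box2w(q,a[i:i+3])[0])
E
python3 st.py -.08 .05 .245
```

```text
0.7667 [0.352  0.2796 0.2472] [-0.2  0.2  1.1] 0.48084169521977627
[[-0.966  0.259 -0.001]
 [ 0.259  0.966 -0.002]
 [ 0.    -0.003 -1.   ]]
box xyz of tcp [-0.26494959  0.24294577  0.24724842]
-> [0.481 0.045 0.245] tool shift norm [-0.617 -0.643  0.009]
```

Emit:
{"method": "step_arm", "body": {
  "steps": [
    [-0.62,-0.64,0,0,0,0,1],
    [-0.62,-0.64,0,0,0,0,1],
    [-0.62,-0.64,0,0,0,0,1],
    [-0.62,-0.64,0,0,0,0,1],
    [-0.62,-0.64,0,0,0,0,1],
    [-0.62,-0.64,0,0,0,0,1],
    [-0.62,-0.64,0,0,0,0,1],
    [-0.62,-0.64,0,0,0,0,1]
  ]
}}

```text
time_s: 1.43
position: [0.485, 0.0465, 0.2475]
tcp_rot: [[-0.965, 0.262, 0.002], [0.262, 0.965, -0.001], [-0.003, -0.001, -1.0]]
force: [0.5, 0.5, -0.1]
opening: 0.009
grasp_force: 0.0
```

```bash
python3 st.py .14 .05 .24
python3 - <<'E'
from rig import *
import cv2
cv2.imwrite("pics/side1.png",capture("side")["image"][:,:,::-1])
E
```

```text
1.4333 [0.485  0.0465 0.2475] [ 0.5  0.5 -0.1] 0.009156127322516317
[[-0.965  0.262  0.002]
 [ 0.262  0.965 -0.001]
 [-0.003 -0.001 -1.   ]]
box xyz of tcp [-0.07616991  0.05221945  0.24747709]
-> [ 0.693 -0.012  0.24 ] tool shift norm [-0.721 -0.005  0.027]
```

View pics/side1.png

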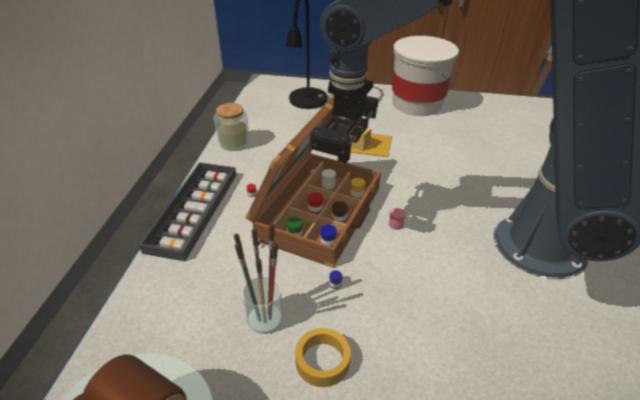

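The side view shows the gripper over the box in front of the lid, around (335,140), with everything else undisturbed. Next I push along the box's +x.

Emit:
{"method": "step_arm", "body": {
  "steps": [
    [-0.06,0,0.02,0,0,0,1],
    [-0.12,0,0.02,0,0,0,1],
    [-0.18,0,0.02,0,0,0,1],
    [-0.24,0,0.02,0,0,0,1],
    [-0.3,0,0.02,0,0,0,1],
    [-0.36,0,0.02,0,0,0,1],
    [-0.42,0,0.02,0,0,0,1],
    [-0.48,0,0.02,0,0,0,1]
  ]
}}

```text
time_s: 2.15
position: [0.6193, 0.0157, 0.2411]
tcp_rot: [[-0.967, 0.255, -0.006], [0.255, 0.967, 0.002], [0.006, 0.0, -1.0]]
force: [-3.3, 0.2, 2.4]
opening: 0.007
grasp_force: 1.5
```

```bash
python3 st.py .14 .05 .24
```

```text
2.15 [0.6193 0.0157 0.2411] [-3.3  0.2  2.4] 0.007456863526166966
[[-0.967  0.255 -0.006]
 [ 0.255  0.967  0.002]
 [ 0.006  0.    -1.   ]]
box xyz of tcp [0.0615373  0.05729628 0.24106104]
-> [ 0.693 -0.012  0.24 ] tool shift norm [-0.261 -0.026  0.002]
```

Emit:
{"method": "step_arm", "body": {
  "steps": [
    [-0.05,0,0,0,0,0,1],
    [-0.1,0,0,0,0,0,1],
    [-0.14,0,0,0,0,0,1],
    [-0.17,0,0,0,0,0,1],
    [-0.2,0,0,0,0,0,1],
    [-0.22,0,0,0,0,0,1]
  ]
}}

```text
time_s: 2.65
position: [0.6845, -0.0023, 0.2406]
tcp_rot: [[-0.967, 0.255, -0.003], [0.255, 0.967, 0.001], [0.003, 0.0, -1.0]]
force: [-2.4, 1.3, -1.3]
opening: 0.003
grasp_force: 1.1
```

Emit:
{"method": "step_arm", "body": {
  "steps": [
    [-0.01,0,0,0,0,0,1],
    [-0.02,0,0,0,0,0,1],
    [-0.02,0,0,0,0,0,1]
  ]
}}

```text
time_s: 2.9
position: [0.6911, -0.005, 0.2414]
tcp_rot: [[-0.967, 0.257, 0.0], [0.257, 0.967, 0.0], [-0.0, 0.0, -1.0]]
force: [-0.6, -0.2, -0.7]
opening: 0.005
grasp_force: 0.5
```

```bash
python3 st.py .14 .05 .24
python3 - <<'E'
from rig import *
import cv2,pickle
from h import *
c=capture("top");pickle.dump(c,open("c2.pkl","wb"))
q=[.545,-.0237,-.262]
for a in(1.57,1.7,1.85):print(a,proj(c,box2w(q,[lid(a,.16),lid(a,-.16)])).round(1).tolist())
cv2.imwrite("pics/top2.png",cv2.resize(c["image"][60:260,230:450,::-1],None,fx=3,fy=3,interpolation=cv2.INTER_CUBIC))
E
```

```text
2.9 [ 0.6911 -0.005   0.2414] [-0.6 -0.2 -0.7] 0.004706777894712474
[[-0.967  0.257  0.   ]
 [ 0.257  0.967  0.   ]
 [-0.     0.    -1.   ]]
box xyz of tcp [0.13628162 0.05588376 0.24142172]
-> [ 0.693 -0.012  0.24 ] tool shift norm [-0.012 -0.02   0.005]
1.57 [[277.8, 106.7], [415.8, 138.0]]
1.7 [[280.9, 96.2], [418.0, 127.1]]
1.85 [[284.5, 85.3], [420.1, 115.6]]
```

View pics/top2.png

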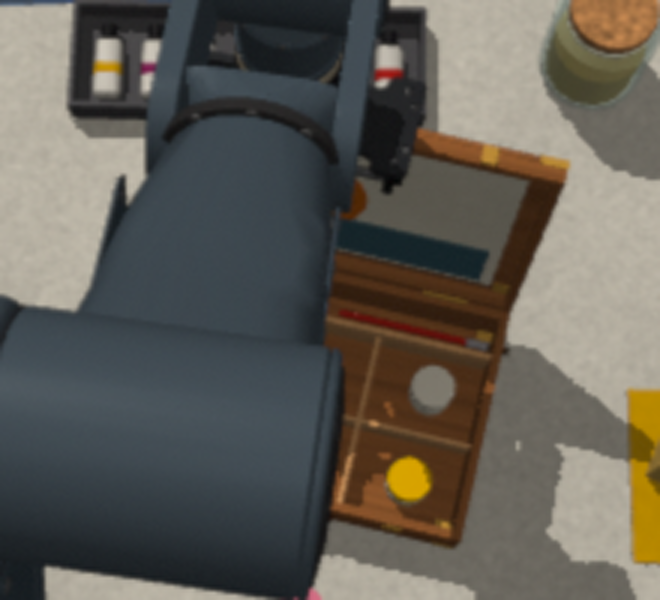

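The lid is past upright; its right corner is at crop (567,165). No stop force is felt yet, so I keep pushing gently until the force rises.

Emit:
{"method": "step_arm", "body": {
  "steps": [
    [-0.01,0,0,0,0,0,1],
    [-0.02,0,0,0,0,0,1],
    [-0.02,0,0,0,0,0,1]
  ]
}}

```text
time_s: 3.2
position: [0.6972, -0.007, 0.2417]
tcp_rot: [[-0.966, 0.257, 0.001], [0.257, 0.966, -0.0], [-0.001, -0.0, -1.0]]
force: [-0.5, 0.8, -0.7]
opening: 0.009
grasp_force: 0.6
```

Emit:
{"method": "step_arm", "body": {
  "steps": [
    [-0.01,0,0,0,0,0,1],
    [-0.02,0,0,0,0,0,1],
    [-0.02,0,0,0,0,0,1]
  ]
}}

```text
time_s: 3.45
position: [0.7032, -0.0086, 0.2415]
tcp_rot: [[-0.966, 0.257, 0.001], [0.257, 0.966, -0.0], [-0.001, -0.0, -1.0]]
force: [-0.9, 0.2, -1.2]
opening: 0.004
grasp_force: 0.5
```

Emit:
{"method": "step_arm", "body": {
  "steps": [
    [-0.01,0,0,0,0,0,1],
    [-0.02,0,0,0,0,0,1],
    [-0.02,0,0,0,0,0,1]
  ]
}}

```text
time_s: 3.7
position: [0.7036, -0.0087, 0.2414]
tcp_rot: [[-0.967, 0.256, -0.013], [0.256, 0.967, 0.002], [0.013, -0.001, -1.0]]
force: [-13.0, 1.7, 4.9]
opening: 0.003
grasp_force: 6.8
```

```bash
python3 st.py -.05 .051 .27;python3 - <<'E'
from rig import *
import cv2,pickle
from h import *
c=capture("top")
q=[.545,-.0237,-.262]
for a in(1.65,1.75,1.85):print(a,[((proj(c,box2w(q,lid(a,-.16,t=t)))-[230,60])*3).round(0).tolist() for t in (0,.02)])
cv2.imwrite("pics/top3.png",cv2.resize(c["image"][60:210,330:450,::-1],None,fx=4,fy=4,interpolation=cv2.INTER_CUBIC))
for a in(1.65,1.75,1.85):print(a,[((proj(c,box2w(q,lid(a,-.16,t=t)))-[330,60])*4).round(0).tolist() for t in (0,.02)])
E
```

```text
3.7 [ 0.7036 -0.0087  0.2414] [-13.    1.7   4.9] 0.0029121479203242403
[[-0.967  0.256 -0.013]
 [ 0.256  0.967  0.002]
 [ 0.013 -0.001 -1.   ]]
box xyz of tcp [0.14930366 0.05554204 0.24143635]
-> [0.51  0.039 0.27 ] tool shift norm [ 0.666 -0.013 -0.086]
1.65 [[[562.0, 214.0]], [[566.0, 190.0]]]
1.75 [[[566.0, 189.0]], [[570.0, 167.0]]]
1.85 [[[570.0, 167.0]], [[574.0, 147.0]]]
1.65 [[[349.0, 285.0]], [[355.0, 253.0]]]
1.75 [[[355.0, 252.0]], [[361.0, 223.0]]]
1.85 [[[360.0, 223.0]], [[365.0, 196.0]]]
```

View pics/top3.png

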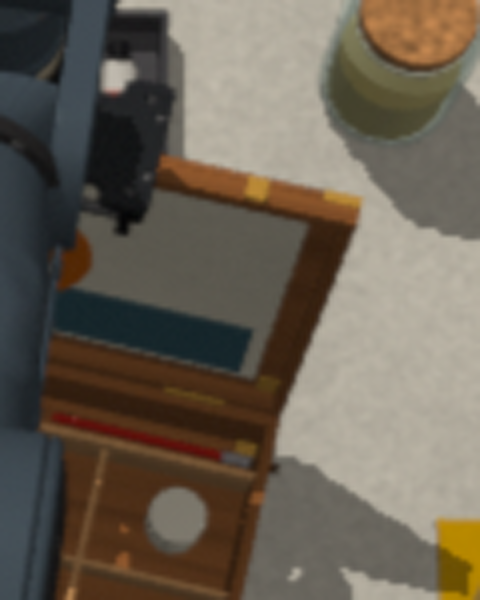

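The outer corner is at (360,200) and the inner at (355,223), which matches 1.85 rad. With 13 N felt, the lid is at its stop. Backing off.

Emit:
{"method": "step_arm", "body": {
  "steps": [
    [0.1,0,-0.0,0,0,0,1],
    [0.6,0,-0.1,0,0,0,1],
    [0.6,0,-0.1,0,0,0,1],
    [0.6,0,-0.1,0,0,0,1],
    [0.6,0,-0.1,0,0,0,1],
    [0.6,0,-0.1,0,0,0,1],
    [0.6,0,-0.1,0,0,0,1],
    [0.6,0,-0.1,0,0,0,1]
  ]
}}

```text
time_s: 4.42
position: [0.5365, 0.0359, 0.2726]
tcp_rot: [[-0.966, 0.257, 0.005], [0.257, 0.966, -0.001], [-0.005, 0.0, -1.0]]
force: [1.1, -0.6, -0.3]
opening: 0.006
grasp_force: 0.0
```

```bash
cat >> st.py <<'E'
for z in(.25,.18,.095):go([.507,.0875,z])
E
python3 st.py
```

```text
4.4167 [0.5365 0.0359 0.2726] [ 1.1 -0.6 -0.3] 0.005946693308054815
[[-0.966  0.257  0.005]
 [ 0.257  0.966 -0.001]
 [-0.005  0.    -1.   ]]
box xyz of tcp [-0.02369451  0.05538671  0.27264591]
-> [0.507 0.088 0.25 ] tool shift norm [0.139 0.141 0.075]
-> [0.507 0.088 0.18 ] tool shift norm [0.141 0.141 0.308]
-> [0.507 0.088 0.095] tool shift norm [0.142 0.141 0.592]
```

Emit:
{"method": "step_arm", "body": {
  "steps": [
    [0.14,0.14,0,0,0,0,1],
    [0.14,0.14,0,0,0,0,1],
    [0.14,0.14,0,0,0,0,1],
    [0.14,0.14,0.1,0,0,0,1],
    [0.14,0.14,0.2,0,0,0,1],
    [0.14,0.14,0.2,0,0,0,1],
    [0.14,0.14,0.2,0,0,0,1]
  ]
}}

```text
time_s: 5.0
position: [0.5053, 0.087, 0.2104]
tcp_rot: [[-0.966, 0.257, -0.003], [0.257, 0.966, -0.0], [0.002, -0.001, -1.0]]
force: [-0.4, 0.4, 1.4]
opening: 0.008
grasp_force: 0.0
```

```bash
python3 st.py
python3 - <<'E'
from rig import *
import cv2
from h import *
s=read_state();c=capture("wrist");p=s['position'];R=np.array(s['tcp_rot'])
im=c["image"];f=200/np.tan(np.radians(c["vertical_fov"]/2));T=np.array(c["T_tool_cam"])
hsv=cv2.cvtColor(im,cv2.COLOR_RGB2HSV);m=cv2.inRange(hsv,(112,150,60),(128,255,255))
n,l,st,ce=cv2.connectedComponentsWithStats(m)
for i in range(1,n):
    if st[i,4]<30:continue
    u,v=ce[i]-[c["cx"],c["cy"]];r=np.hypot(u,v);t=r/f
    d=R@T[:3,:3]@[u/r*np.sin(t),v/r*np.sin(t),np.cos(t)];o=R@T[:3,3]+p
    print(st[i],ce[i],o+d*(.05-o[2])/d[2])
cv2.imwrite("pics/w.png",im[:,:,::-1])
E
```

```text
5.0 [0.5053 0.087  0.2104] [-0.4  0.4  1.4] 0.007563572466805824
[[-0.966  0.257 -0.003]
 [ 0.257  0.966 -0.   ]
 [ 0.002 -0.001 -1.   ]]
box xyz of tcp [-0.06698287  0.09665003  0.21035866]
-> [0.507 0.088 0.25 ] tool shift norm [-0.005  0.003 -0.132]
-> [0.507 0.088 0.18 ] tool shift norm [-0.005  0.003  0.101]
-> [0.507 0.088 0.095] tool shift norm [-0.006  0.003  0.385]
[404 118  27  27 530] [417.20754717 130.64339623] [0.47088889 0.20025965 0.05      ]
[ 300  174   38   38 1111] [318.48514851 192.58685869] [0.50753442 0.08931409 0.05      ]
```

View pics/w.png

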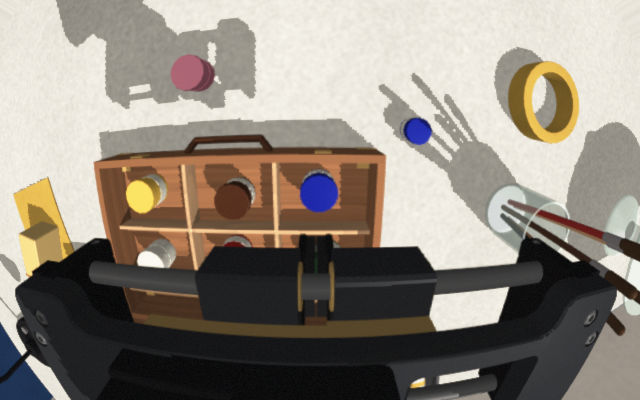

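The wrist view shows the blue pot at (318,193), which puts it at (0.508, 0.089) and agrees with the earlier measurement. Descending straight down, then holding.

Emit:
{"method": "step_arm", "body": {
  "steps": [
    [-0.005,0.005,0.08,0,0,0,1],
    [-0.005,0.005,0.16,0,0,0,1],
    [-0.005,0.005,0.24,0,0,0,1],
    [-0.005,0.005,0.3,0,0,0,1],
    [-0.005,0.005,0.34,0,0,0,1],
    [-0.005,0.005,0.37,0,0,0,1],
    [-0.005,0.005,0.38,0,0,0,1],
    [-0.005,0.005,0.38,0,0,0,1]
  ]
}}

```text
time_s: 5.72
position: [0.5075, 0.0886, 0.0979]
tcp_rot: [[-0.966, 0.257, 0.001], [0.257, 0.966, -0.0], [-0.001, 0.0, -1.0]]
force: [0.2, 0.5, -0.6]
opening: 0.008
grasp_force: 0.0
```

Emit:
{"method": "step_arm", "body": {
  "steps": [
    [0,0,0,0,0,0,1],
    [0,0,0,0,0,0,1],
    [0,0,0,0,0,0,1],
    [0,0,0,0,0,0,1],
    [0,0,0,0,0,0,1],
    [0,0,0,0,0,0,1],
    [0,0,0,0,0,0,1],
    [0,0,0,0,0,0,1]
  ]
}}

```text
time_s: 6.38
position: [0.5063, 0.0888, 0.0976]
tcp_rot: [[-0.967, 0.257, 0.0], [0.257, 0.967, -0.0], [-0.0, 0.0, -1.0]]
force: [-0.3, 0.3, -0.8]
opening: 0.01
grasp_force: 0.0
```

Emit:
{"method": "step_arm", "body": {
  "steps": [
    [0,0,0.008,0,0,0,1],
    [0,0,0.008,0,0,0,1],
    [0,0,0.008,0,0,0,1],
    [0,0,0.008,0,0,0,1],
    [0,0,0.008,0,0,0,1],
    [0,0,0.008,0,0,0,1],
    [0,0,0.008,0,0,0,1],
    [0,0,0.008,0,0,0,1]
  ]
}}

```text
time_s: 7.05
position: [0.5064, 0.0888, 0.0952]
tcp_rot: [[-0.966, 0.257, 0.0], [0.257, 0.966, -0.0], [-0.0, 0.0, -1.0]]
force: [-0.1, -0.4, -0.7]
opening: 0.003
grasp_force: 0.0
```

Emit:
{"method": "step_arm", "body": {
  "steps": [
    [0,0,0,0,0,0,1],
    [0,0,0,0,0,0,1],
    [0,0,0,0,0,0,1],
    [0,0,0,0,0,0,1],
    [0,0,0,0,0,0,1],
    [0,0,0,0,0,0,1],
    [0,0,0,0,0,0,1],
    [0,0,0,0,0,0,1]
  ]
}}

```text
time_s: 7.72
position: [0.5064, 0.0888, 0.0951]
tcp_rot: [[-0.966, 0.257, -0.0], [0.257, 0.966, 0.0], [0.0, 0.0, -1.0]]
force: [-0.2, -0.3, 0.7]
opening: 0.005
grasp_force: 0.0
```

Emit:
{"method": "step_arm", "body": {
  "steps": [
    [0,0,0,0,0,0,1],
    [0,0,0,0,0,0,1],
    [0,0,0,0,0,0,1],
    [0,0,0,0,0,0,1],
    [0,0,0,0,0,0,1],
    [0,0,0,0,0,0,1],
    [0,0,0,0,0,0,1],
    [0,0,0,0,0,0,1]
  ]
}}

```text
time_s: 8.38
position: [0.5064, 0.0888, 0.0952]
tcp_rot: [[-0.967, 0.257, 0.0], [0.257, 0.967, -0.0], [-0.0, -0.0, -1.0]]
force: [-1.1, 0.2, 0.3]
opening: 0.007
grasp_force: 0.0
```

Emit:
{"method": "step_arm", "body": {
  "steps": [
    [0,0,0,0,0,0,1],
    [0,0,0,0,0,0,1],
    [0,0,0,0,0,0,1],
    [0,0,0,0,0,0,1],
    [0,0,0,0,0,0,1],
    [0,0,0,0,0,0,1],
    [0,0,0,0,0,0,1],
    [0,0,0,0,0,0,1]
  ]
}}

```text
time_s: 9.05
position: [0.5064, 0.0888, 0.0952]
tcp_rot: [[-0.966, 0.257, 0.0], [0.257, 0.966, -0.0], [-0.0, -0.0, -1.0]]
force: [-0.2, 0.2, 0.5]
opening: 0.004
grasp_force: 0.0
```

Emit:
{"method": "step_arm", "body": {
  "steps": [
    [0,0,0,0,0,0,1],
    [0,0,0,0,0,0,1],
    [0,0,0,0,0,0,1],
    [0,0,0,0,0,0,1],
    [0,0,0,0,0,0,1],
    [0,0,0,0,0,0,1],
    [0,0,0,0,0,0,1],
    [0,0,0,0,0,0,1]
  ]
}}

```text
time_s: 9.72
position: [0.5064, 0.0888, 0.0952]
tcp_rot: [[-0.967, 0.257, 0.0], [0.257, 0.967, -0.0], [-0.0, -0.0, -1.0]]
force: [-0.2, 0.5, 0.7]
opening: 0.006
grasp_force: 0.0
```

Emit:
{"method": "step_arm", "body": {
  "steps": [
    [0,0,-0.1,0,0,0,1],
    [0,0,-0.2,0,0,0,1],
    [0,0,-0.3,0,0,0,1],
    [0,0,-0.4,0,0,0,1],
    [0,0,-0.5,0,0,0,1],
    [0,0,-0.6,0,0,0,1],
    [0,0,-0.65,0,0,0,1],
    [0,0,-0.65,0,0,0,1]
  ]
}}

```text
time_s: 10.38
position: [0.5085, 0.0888, 0.2942]
tcp_rot: [[-0.967, 0.256, 0.009], [0.256, 0.967, -0.0], [-0.009, 0.002, -1.0]]
force: [0.5, -0.1, 0.0]
opening: 0.007
grasp_force: 0.0
```

Emit:
{"method": "step_arm", "body": {
  "steps": [
    [0.1,0,-0.1,0,0,0,1],
    [0.2,0,-0.2,0,0,0,1],
    [0.3,0,-0.3,0,0,0,1],
    [0.3,0,-0.3,0,0,0,1],
    [0.3,0,-0.3,0,0,0,1],
    [0.3,0,-0.3,0,0,0,1],
    [0.3,0,-0.3,0,0,0,1],
    [0.3,0,-0.3,0,0,0,1]
  ]
}}

```text
time_s: 11.05
position: [0.4196, 0.1116, 0.3784]
tcp_rot: [[-0.966, 0.257, -0.003], [0.257, 0.966, -0.0], [0.003, -0.001, -1.0]]
force: [0.7, -0.9, -0.3]
opening: 0.003
grasp_force: 0.0
```

```bash
python3 st.py|head -1
python3 - <<'E'
from rig import *
import cv2
cv2.imwrite("pics/side9.png",capture("side")["image"][:,:,::-1])
E
```

```text
11.05 [0.4196 0.1116 0.3784] [ 0.7 -0.9 -0.3] 0.0026693110331072996
```

View pics/side9.png

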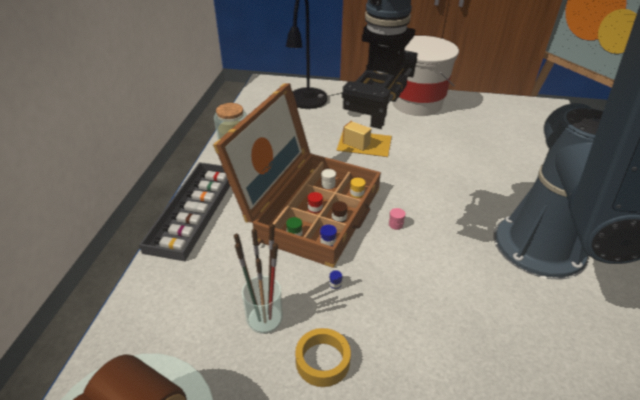

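The lid stands open at (265,145), the pots and the other things are where they were, and the hand is clear.

```bash
python3 -c "
from rig import *
print(hand_in())"
```

```text
the job is handed in; nothing more can be done
None
```

The job is handed in: the lid is open against its stop, the fingertips held about 2 cm above the blue pot's cap for over 2 s without touching it, and the hand is back up clear with nothing else moved.

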